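# Make up two sampling kits in trays

### The arm

A 6-joint arm with a two-finger parallel gripper is mounted at the origin on a cart in front of the work surface, level with it; the furniture and walls round the work are solid. World frame = base frame: x ahead of the robot, y to its left, z up, the work surface at z = 0. Lengths are in m, angles in degrees, forces in N, time in s.
With the tool pointing down it reaches from about 0.3 to 0.75 m from the base axis. Payload 8.5 kg.
Tool frame: the origin (TCP) lies at the very end of the fingers, on their centre line; the grasp point (between the pads) lies env.pinch_z behind it (env.pinch_z is the distance from the TCP to the grasp point, in m); z points along the fingers, y is the line along which they close (so a half turn about z gives the same grasp; the last joint's range is limited). The gripper opens to 85 mm and grips with 20 to 120 N. Pads are 22 mm wide; open, the fingers measure 114 mm over their backs; the gripper's body (76 mm by 85 mm) begins 54 mm behind the grasp point. The pads swing forward as they close: fully open they stand 13 mm farther back than shut.
Start: joints at [-76.507, 21.807, 74.336, -0, 83.858, -12.336], TCP at [0.24, -0.495, 0.208] pointing down, gripper open.
Joint ranges: [-178.18, 178.18], [-50.72, 133.34], [12.68, 142.11], [-81.47, 261.47], [9.98, 163.14], [-165.26, 165.26]. Speed limits (degrees/s): [136.94, 136.94, 180, 180, 180, 180].

### API

Orientations are given as a 3x3 rotation matrix whose columns are the frame's x, y, z axes.
In Python, from rig import telemetry, get_image, env gives the robot as it stands. The module is installed in compiled form; this text tells all that it offers.
- The arm moves only by the tool apply_moves, never from a script. Its argument "series" is a list of rows, each a list of 7 numbers: the shift along the tool's x, y, z in mm, then the turn, a rotation vector about the tool's x, y, z in degrees, then the opening, from 0 (shut) to 1 (fully open). A call has 1 to 12 rows; each row shifts and turns the commanded pose from where the row before left it, along the tool's axes as they then stand; what a row does not reach is not made up. A row lasts 1/8 s, in which the tool goes at most 62.5 mm and 10.7 degrees, less where a joint would pass 70% of its speed; a pose out of reach is approached as far as the arm can. A call with a gripper value outside its range is refused whole. The fingers move at their own pace and stop on an object; "grip_force" is the grip in N (left out, the last holds). Time passes only in rows, so rows that do not move let the fingers close. It gives the time, the measured TCP pose, the force, the opening and the grip force at its end, in the units of the state.
- telemetry.observe(): the state, without advancing time (a new reading comes with each control period).
- get_image(name): name is "scene" or "top" or "wrist"; returns a dict with "frame" (480x640x3 uint8, red, green, blue), "z_map" (480x640 float32, m along the optical axis (not along the pixel's ray), 0 where there is no reading), "vertical_fov" (degrees; the focal length in pixels is half the picture's height over the tangent of half this angle, whatever the lens; pixels are square), "cx", "cy" (the principal point, pixels), "eye" and "attitude" of the camera in the world; the wrist camera has in their place "mount" (4x4, takes a point from camera to tool coordinates, whose origin is the TCP and whose axes are the flange's). Camera axes: x right, y up, looking along -z (the intrinsics and any distortion apply to the point x, -y, -z); pixel columns grow to the right and rows downward; lengths in m; the calibration is good to about 2 mm. The wrist camera is an equidistant fisheye: a pixel r from the principal point sees the ray r / f radians off the axis. A picture is of the moment at which its call begins: read the wrist's pose just before it.
- env.close_job(): hands the job in; it is judged then, once.
The state is a dict: "time_s": time; "q": joint angles; "qvel": joint speeds; "joint_efforts": joint torques, N m; "position": TCP position; "tool_rot": TCP orientation; "ft_force": force on the tool from outside, world axes, zero at the start; "wrist_torque": the same for the moment, N m; "grip_width": finger opening in m; "gripper_force": force on a finger pad.
Only numpy, scipy, OpenCV 4.12 (cv2) and the standard library are available. Lean on these libraries where they do the work, as an engineer would, in place of code of your own. Each camera call takes 0.05 s, during which the arm holds its last target. There are 200 camera calls.

### The job

Make up the two kits from the row of stock standing just behind the two trays. The short tray with two bays gets one sample cup in its large bay and the reagent bottle in its smaller bay; the long tray with three bays gets the other sample cup in its large bay and one dropper bottle in each of its two small bays. Everything must stand upright on the tray floor inside its bay; tip nothing over, and leave the conical flask and the blue tip box where they are.

Things in the scene. Friction and masses are not known exactly. Their poses are not given: they have to be found in the camera images.
- cup_a_center (a point): one of two alike sample cups: squat white cup with a flat white screw lid, round, 62 mm diameter, 66 mm high, about 50 g, standing upright on the bench; the point is its centre, 33 mm above its underside, z axis up
- cup_b_center (a point): one of two alike sample cups: squat white cup with a flat white screw lid, round, 62 mm diameter, 66 mm high, about 50 g, standing upright on the bench; the point is its centre, 33 mm above its underside, z axis up
- dropper_a_center (a point): one of two alike dropper bottles: the small slim white bottle with a tall black cap; body 32 mm diameter up to 51 mm, cap 20 mm diameter, 76 mm high in all, about 30 g, standing upright; the point is its centre, 38 mm above its underside, z axis up
- dropper_b_center (a point): one of two alike dropper bottles: the small slim white bottle with a tall black cap; body 32 mm diameter up to 51 mm, cap 20 mm diameter, 76 mm high in all, about 30 g, standing upright; the point is its centre, 38 mm above its underside, z axis up
- reagent_center (a point): the reagent bottle: white bottle with a blue screw cap, larger than the dropper bottles; body 46 mm diameter up to 70 mm, cap 32 mm diameter, 96 mm high in all, about 70 g, standing upright; the point is its centre, 48 mm above its underside, z axis up
- tray_two: the short grey tray with two bays in a row, 92 x 157 mm. Floor 3 mm thick; walls and dividers 3 mm thick, 13 mm high over the bench. Fixed. Origin: centre of underside; y along, x across, z up. Bays are 86 mm wide across. Along y: the large bay (for the cup, 86 mm long) is centred at y = +32.5 mm, the smaller bay (for the reagent bottle, 62 mm long) at y = -44.5 mm.
- tray_three: the long grey tray with three bays in a row, 92 x 214 mm. Floor 3 mm thick; walls and dividers 3 mm thick, 13 mm high over the bench. Fixed. Origin: centre of underside; y along, x across, z up. Bays are 86 mm wide across. Along y: the large bay (for the cup, 86 mm long) is centred at y = +61 mm, the two small bays (58 mm long, one dropper bottle each) at y = -14 mm and y = -75 mm.
- flask_center (a point): a bystander: conical glass flask with a blue stopper, 81 mm diameter at the base, 142 mm high, not to be disturbed; the point is on its axis, 71 mm above its underside
- tip_box_center (a point): a bystander: closed blue pipette tip box, 95 x 124 x 76 mm, not to be disturbed; the point is its centre, 38 mm above its underside
There are look-alikes about, which are no part of the job. Leave any red look-alike of the part that bears reagent_center alone.

How it is judged (in metres and radians):
At the end, for the whole second after the job is handed in: Each tray holds a cup in its large bay (within 14 mm each way), the two-bay tray the reagent bottle (within 10 mm along, 22 across), the three-bay tray a dropper in each small bay (14.5 along, 28 across); all on the floor (within 5 mm), upright within 0.1 rad, at rest ((((x of cup_a_center in the frame of tray_two between -0.014 and 0.014 m and y of cup_a_center in the frame of tray_two between 0.0185 and 0.0465 m) and (x of cup_b_center in the frame of tray_three between -0.014 and 0.014 m and y of cup_b_center in the frame of tray_three between 0.047 and 0.075 m)) or ((x of cup_b_center in the frame of tray_two between -0.014 and 0.014 m and y of cup_b_center in the frame of tray_two between 0.0185 and 0.0465 m) and (x of cup_a_center in the frame of tray_three between -0.014 and 0.014 m and y of cup_a_center in the frame of tray_three between 0.047 and 0.075 m))) and (((x of dropper_a_center in the frame of tray_three between -0.028 and 0.028 m and y of dropper_a_center in the frame of tray_three between -0.0285 and 0.0005 m) and (x of dropper_b_center in the frame of tray_three between -0.028 and 0.028 m and y of dropper_b_center in the frame of tray_three between -0.0895 and -0.0605 m)) or ((x of dropper_b_center in the frame of tray_three between -0.028 and 0.028 m and y of dropper_b_center in the frame of tray_three between -0.0285 and 0.0005 m) and (x of dropper_a_center in the frame of tray_three between -0.028 and 0.028 m and y of dropper_a_center in the frame of tray_three between -0.0895 and -0.0605 m))) and x of reagent_center in the frame of tray_two between -0.022 and 0.022 m and y of reagent_center in the frame of tray_two between -0.0545 and -0.0345 m and height (world z) of each of cup_a_center, cup_b_center below 0.041 m and angle between each of cup_a_center, cup_b_center, dropper_a_center, dropper_b_center, reagent_center's own z axis and vertical below 0.1 rad and linear speed of each of cup_a, cup_b, dropper_a, dropper_b, reagent below 0.02 m/s and height (world z) of each of dropper_a_center, dropper_b_center below 0.046 m and height (world z) of reagent_center below 0.056 m); the robot touches nothing.
It fails at once if a cup or bottle of the kits is tipped over (more than 0.8 rad) (angle between any of cup_a_center, cup_b_center, dropper_a_center, dropper_b_center, reagent_center's own z axis and vertical above 0.8 rad).
It fails at once if the flask or the blue tip box is moved by more than 30 mm (distance of any of flask_center, tip_box_center from where it was at the start of the episode above 0.03 m).
It also fails if it takes over 115 s, if anything falls off the work surface, if the arm or the gripper's body presses on something with over 40 N, if the wrist force passes 120 N, or if a joint passes its speed limit or range.

## Working session

There is one attempt and no reset: what is moved stays moved. The work goes in short steps, Python scripts to look and compute and a tool call to move; the robot and the scene stay as the last step left them, time stands still between calls to the robot, and variables do not carry over. Pictures are saved under pics/ and viewed, at most 14 in all, crops included, and the job is handed in when it is done.

Besides the shell and the picture viewer there is one more tool, called in YAML: its name, and indented under it one key for each argument. apply_moves: Moves the arm, as the interface text tells. Its arguments: {"type":"object","properties":{"series":{"type":"array"},"grip_force":{"type":"number"}},"required":["series"]}

```bash
mkdir -p pics
python3 - <<'E'
from rig import telemetry,get_image,env
import cv2,numpy as np
s=telemetry.observe();print({k:np.round(v,3).tolist() for k,v in s.items()},env.pinch_z)
for n in("scene","top"):
    d=get_image(n);cv2.imwrite(f"pics/{n}0.png",d["frame"][:,:,::-1]);print(n,d["vertical_fov"],d["cx"],d["cy"],d["eye"],np.round(d["attitude"],4).tolist(),d.keys())
E
```

```text
{'time_s': 0.0, 'q': [-76.508, 21.841, 74.386, 0.001, 83.857, -12.334], 'qvel': [-0.058, 0.017, 0.039, -0.04, 0.046, 0.02], 'joint_efforts': [-0.002, -44.848, -23.128, -0.0, 0.005, -0.0], 'position': [0.24, -0.495, 0.208], 'tool_rot': [[0.9, 0.436, -0.0], [0.436, -0.9, 0.001], [0.0, -0.001, -1.0]], 'ft_force': [0.877, -0.173, 0.094], 'wrist_torque': [-0.049, -0.016, 0.068], 'gripper_force': 0.0, 'grip_width': 0.085} 0.0187
scene 57.525066894581556 318.253688382634 240.44867563562792 [0.04499286 0.41791624 0.75891052] [[-0.4568, 0.6519, -0.6053], [-0.8895, -0.3423, 0.3026], [-0.0099, 0.6766, 0.7363]] dict_keys(['frame', 'z_map', 'vertical_fov', 'cx', 'cy', 'eye', 'attitude'])
top 54.210420332396964 321.6379825080216 240.1323279684189 [0.51996456 0.12817807 1.07892854] [[0.0161, 0.9985, -0.0531], [-0.9998, 0.0157, -0.0078], [-0.0069, 0.0532, 0.9986]] dict_keys(['frame', 'z_map', 'vertical_fov', 'cx', 'cy', 'eye', 'attitude'])
```

View pics/scene0.png

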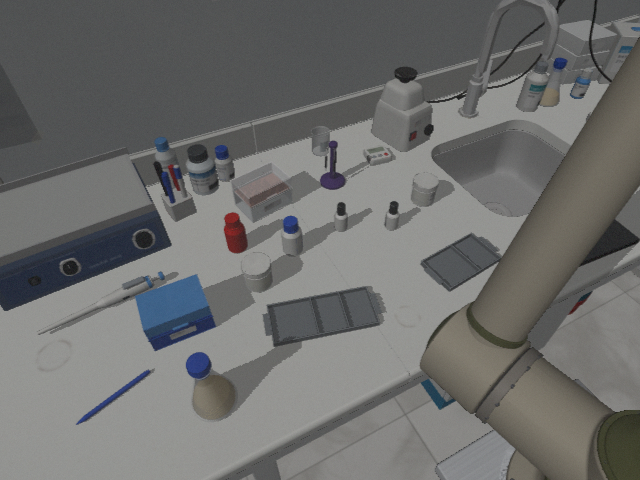

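View pics/top0.png

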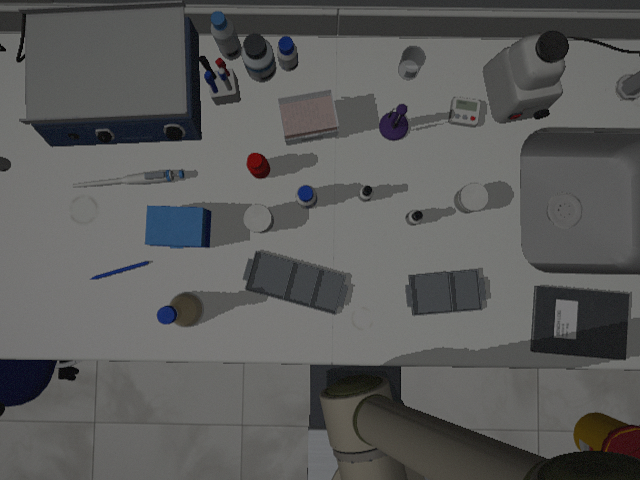

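The stock row in the top picture runs cup (258,218), blue-capped bottle (306,195), dropper (366,192), dropper (415,217), cup (472,197). The reagent candidates are (306,195), red (258,165) and a labelled blue-capped bottle at the back wall (287,50). The one at (306,195) fits, because it is white with a blue cap and stands in the row. I'll confirm it in a crop while I measure.

```bash
cat > h.py <<'E'
from rig import telemetry,get_image,env
import cv2,numpy as np
def rays(d,uv):
    f=240/np.tan(np.radians(d["vertical_fov"])/2);uv=np.asarray(uv,float)
    c=np.stack([(uv[...,0]-d["cx"])/f,-(uv[...,1]-d["cy"])/f,-np.ones(uv.shape[:-1])],-1)
    return c@np.array(d["attitude"]).T
def plane(d,uv,z):
    r=rays(d,uv);e=np.array(d["eye"]);return e+r*((z-e[2])/r[...,2])[...,None]
def cloud(d):
    v,u=np.mgrid[:480,:640];return np.array(d["eye"])+rays(d,np.stack([u,v],-1))*d["z_map"][...,None]
E
python3 - <<'E'
from h import *
d=get_image("top");P=cloud(d);im=d["frame"]
cv2.imwrite("pics/crop1.png",cv2.resize(im[140:330,232:492,::-1],(780,570),interpolation=cv2.INTER_CUBIC))
print("bench z",np.median(P[300:340,380:400,2]))
for n,(u,v),h in [("cupL",(258,218),.066),("reag",(306,195),.096),("drA",(366,192),.076),("drB",(415,217),.076),("cupR",(472,197),.066),("red",(258,160),.096),("flask",(167,315),.142),("box",(178,226),.076)]:
    w=np.zeros((480,640),bool);w[max(0,v-40):v+40,u-40:u+40]=1
    m=(w&(abs(P[...,2]-h)<.006)).astype(np.uint8)
    k,l,st,ce=cv2.connectedComponentsWithStats(m)
    i=min(range(1,k),key=lambda i:np.hypot(*(ce[i]-(u,v)))-(st[i,4]>15)*100)
    (c,r)=cv2.minEnclosingCircle(np.argwhere(l==i)[:,::-1].astype(np.float32))
    zz=np.median(P[l==i][:,2]);print(n,st[i].tolist(),np.round(ce[i],1),"top z %.3f"%zz,np.round(plane(d,ce[i],h),4),np.round(plane(d,c,h),4),"r mm %.1f"%(r*2.2))
# trays: grey dark mask
g=cv2.cvtColor(im,cv2.COLOR_RGB2GRAY)
for n,(x0,y0,x1,y1) in [("three",(235,240,362,320)),("two",(398,258,498,324))]:
    s=P[y0:y1,x0:x1].reshape(-1,3);m=(abs(s[:,2]-.013)<.004)
    print(n,m.sum(),np.histogram(s[:,2],bins=np.arange(-.004,.02,.002))[0], g[y0:y1,x0:x1].min())
np.save("P.npy",P);np.save("im.npy",im)
E
```

```text
bench z -0.000671657363118805
cupL [243, 204, 29, 29, 633] [257.1 218.2] top z 0.065 [0.6193 0.277  0.066 ] [0.6194 0.2769 0.066 ] r mm 31.4
reag [298, 186, 15, 15, 184] [304.8 193. ] top z 0.095 [0.6713 0.173  0.096 ] [0.6715 0.1733 0.096 ] r mm 16.9
drA [363, 186, 9, 9, 66] [366.9 189.8] top z 0.075 [0.6832 0.0402 0.076 ] [0.6829 0.0401 0.076 ] r mm 9.8
drB [413, 211, 10, 9, 68] [417.5 215.3] top z 0.075 [ 0.6298 -0.0687  0.076 ] [ 0.6297 -0.0685  0.076 ] r mm 10.3
cupR [460, 183, 29, 29, 642] [473.8 196.8] top z 0.065 [ 0.6731 -0.1925  0.066 ] [ 0.6736 -0.1923  0.066 ] r mm 31.8
red [247, 153, 16, 16, 188] [254.2 160.2] top z 0.095 [0.7396 0.2815 0.096 ] [0.7393 0.281  0.096 ] r mm 17.2
flask [157, 306, 18, 18, 254] [165.4 315. ] top z 0.139 [0.4158 0.4437 0.142 ] [0.4158 0.4438 0.142 ] r mm 20.1
box [145, 206, 59, 41, 2204] [173.8 225.9] top z 0.075 [0.5989 0.4543 0.076 ] [0.5977 0.4539 0.076 ] r mm 74.5
three 639 [1278 2538 2821 1724  666  139  109  232  221  100   20] 31
two 556 [ 682 1582 1773 1164  499  107  107  190  223   72   15] 33
```

View pics/crop1.png

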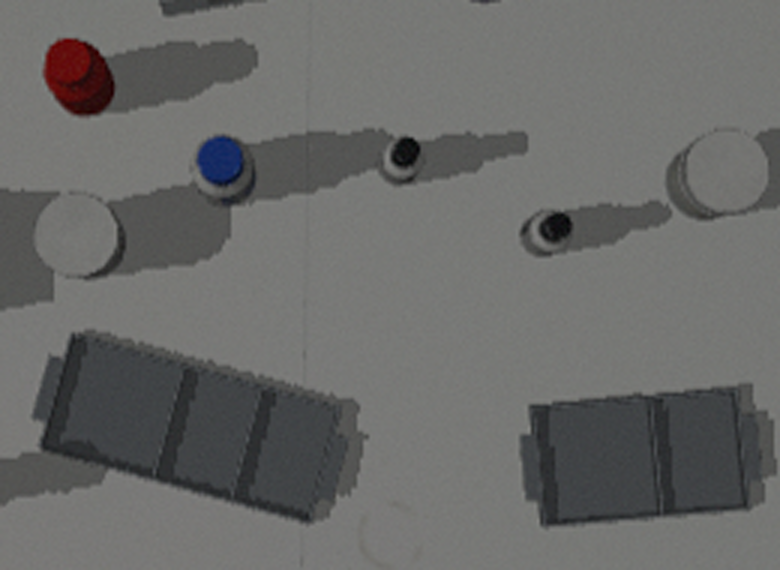

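The crop shows the blue-capped white bottle at crop (222,165), beside the red one at (75,75). It is white-bodied and in the row, so it is the reagent bottle. Both large bays are on the left (+y) side. Next I'll get the tray poses.

Run:
```python
from h import *
P=np.load("P.npy")
Z=np.median([get_image("top")["z_map"] for _ in range(9)],0);d=get_image("top");d["z_map"]=Z;P=cloud(d)
for n,(x0,y0,x1,y1) in [("three",(235,240,362,325)),("two",(398,258,498,324))]:
    s=P[y0:y1,x0:x1].reshape(-1,3);m=(abs(s[:,2]-.012)<.004)
    q=s[m,:2].astype(np.float32)
    print(n,len(q),np.histogram(s[:,2],bins=np.arange(-.004,.02,.002))[0])
    # drop isolated
    D=np.linalg.norm(q[:,None]-q[None],axis=2);q=q[(D<.006).sum(1)>=4]
    c,wh,a=cv2.minAreaRect(q);b=cv2.boxPoints((c,wh,a))
    e=[b[1]-b[0],b[2]-b[1]];L=max(e,key=np.linalg.norm);L=L/np.linalg.norm(L);L=L*np.sign(L[1])
    X=np.array([L[1],-L[0]]);
    print(np.round(c,4),np.round(wh,4),"yaw of y axis from +y: %.2f"%np.degrees(np.arctan2(-L[0],L[1])))
    r=q-np.array(c);t=r@L;x=r@X
    k=abs(x)<.036;h,ed=np.histogram(t[k],bins=np.arange(-.13,.13,.003))
    print([(round(float(a*1000+1.5)),int(v)) for a,v in zip(ed,h) if v])
    h,ed=np.histogram(x,bins=np.arange(-.06,.06,.003));print([(round(float(a*1000+1.5)),int(v)) for a,v in zip(ed,h) if v])
```

```text
three 691 [ 280 4849 2595 2269   94   17   21  258  394   18    0]
[0.4793 0.1959] [0.2356 0.092 ] yaw of y axis from +y: -14.48
[(-116, 27), (-113, 30), (-110, 30), (-107, 35), (-104, 31), (-47, 1), (-44, 42), (16, 32), (19, 13), (103, 6), (106, 45), (109, 29), (112, 28), (115, 31), (118, 16)]
[(-46, 35), (-43, 106), (-40, 7), (-37, 6), (-34, 8), (-31, 7), (-28, 9), (-25, 12), (-22, 20), (-19, 21), (-16, 19), (-13, 20), (-10, 23), (-7, 18), (-4, 19), (-1, 23), (2, 19), (5, 21), (8, 20), (11, 21), (14, 19), (17, 22), (20, 18), (23, 22), (26, 12), (29, 7), (32, 8), (35, 8), (38, 6), (41, 8), (44, 85), (47, 42)]
two 606 [ 142 2554 1620 1568   75   35   32  211  357    6    0]
[ 0.4625 -0.1446] [0.0921 0.179 ] yaw of y axis from +y: 5.91
[(-89, 13), (-86, 29), (-83, 27), (-80, 32), (-77, 45), (-74, 23), (-14, 4), (-11, 48), (76, 20), (79, 38), (82, 32), (85, 28), (88, 29), (91, 7)]
[(-46, 25), (-43, 81), (-40, 7), (-37, 7), (-34, 6), (-31, 10), (-28, 8), (-25, 8), (-22, 21), (-19, 18), (-16, 19), (-13, 21), (-10, 19), (-7, 18), (-4, 22), (-1, 19), (2, 18), (5, 21), (8, 17), (11, 20), (14, 21), (17, 20), (20, 20), (23, 21), (26, 8), (29, 5), (32, 9), (35, 6), (38, 7), (41, 7), (44, 61), (47, 36)]
```

apply_moves:
  series:
    - [0, 0, 0, 0, 0, -10, 1]
    - [0, 0, 0, 0, 0, -10, 1]
    - [0, 0, 0, 0, 0, -10, 1]
    - [0, 0, 0, 0, 0, -10, 1]
    - [0, 0, 0, 0, 0, -10, 1]
    - [0, 0, 0, 0, 0, -10, 1]
    - [26, 46, 0, 0, 0, 0, 1]
    - [26, 46, 0, 0, 0, -10, 1]
    - [26, 46, 0, 0, 0, 0, 1]
    - [26, 46, 0, 0, 0, 0, 1]
    - [26, 46, 0, 0, 0, 0, 1]
    - [0, 0, 0, 0, 0, 0, 1]
  grip_force: 30

```text
time_s: 2.15
position: [0.4668, -0.356, 0.208]
tool_rot: [[-0.106, 0.994, 0.0], [0.994, 0.106, 0.0], [0.0, 0.0, -1.0]]
ft_force: [-1.3, -0.4, 0.1]
grip_width: 0.0855
gripper_force: 0.0
```

```bash
cat > go.py <<'E'
import sys
from h import *
s=telemetry.observe();p=np.array(s["position"]);R=np.array(s["tool_rot"])
th=np.degrees(np.arctan2(R[1,1],R[0,1]));print("t",s["time_s"],"pos",np.round(p,4),"theta %.2f"%th,"tilt %.2f"%np.degrees(np.arccos(-R[2,2])),"w",s["grip_width"],"F",np.round(s["ft_force"],1))
a=list(map(float,sys.argv[1:]))
T=a.pop(0)
print("turn tool z: %.2f"%(th-T))
c,sn=np.cos(np.radians(T)),np.sin(np.radians(T))
B=np.array([[-sn,c,0],[c,sn,0],[0,0,-1]])
for i in range(0,len(a),3):
    q=np.array(a[i:i+3]);print("shift after turn mm",np.round(B@(q-p)*1000,1),"to",q);p=q
E
python3 go.py 5.9 .6733 -.1924 .15 .6733 -.1924 .022 .6733 -.1924 .15 .4592 -.1123 .15 .4592 -.1123 .026
```

```text
t 2.15 pos [ 0.4668 -0.356   0.208 ] theta 6.09 tilt 0.03 w 0.08549718444547773 F [-1.3 -0.4  0.1]
turn tool z: 0.19
shift after turn mm [141.5 222.2  58. ] to [ 0.6733 -0.1924  0.15  ]
shift after turn mm [  0.   0. 128.] to [ 0.6733 -0.1924  0.022 ]
shift after turn mm [   0.    0. -128.] to [ 0.6733 -0.1924  0.15  ]
shift after turn mm [ 101.7 -204.7    0. ] to [ 0.4592 -0.1123  0.15  ]
shift after turn mm [  0.   0. 124.] to [ 0.4592 -0.1123  0.026 ]
```

apply_moves:
  series:
    - [28.3, 44.4, 0, 0, 0, 0, 1]
    - [28.3, 44.4, 0, 0, 0, 0, 1]
    - [28.3, 44.4, 10, 0, 0, 0, 1]
    - [28.3, 44.4, 20, 0, 0, 0, 1]
    - [28.3, 44.6, 28, 0, 0, 0, 1]
    - [0, 0, 40, 0, 0, 0, 1]
    - [0, 0, 40, 0, 0, 0, 1]
    - [0, 0, 30, 0, 0, 0, 1]
    - [0, 0, 24, 0, 0, 0, 1]
    - [0, 0, 0, 0, 0, 0, 1]

```text
time_s: 3.4
position: [0.6699, -0.1954, 0.0143]
tool_rot: [[-0.101, 0.995, -0.004], [0.995, 0.101, 0.002], [0.002, -0.003, -1.0]]
ft_force: [-0.4, -0.1, 0.4]
grip_width: 0.0854
gripper_force: 0.0
```

```bash
python3 - <<'E'
from h import *
d=get_image("scene");w=get_image("wrist")
a=cv2.resize(d["frame"][130:290,340:560],(440,320),interpolation=cv2.INTER_CUBIC)
cv2.imwrite("pics/g1.png",np.hstack([a,cv2.resize(w["frame"],(350,320))])[:,:,::-1])
E
python3 go.py 5.9 .6733 -.1924 .016
```

```text
t 3.5 pos [ 0.6714 -0.1957  0.0171] theta 5.80 tilt 0.07 w 0.08558407020224398 F [-0.7 -0.5  0.6]
turn tool z: -0.10
shift after turn mm [3.1 2.2 1.1] to [ 0.6733 -0.1924  0.016 ]
```

View pics/g1.png

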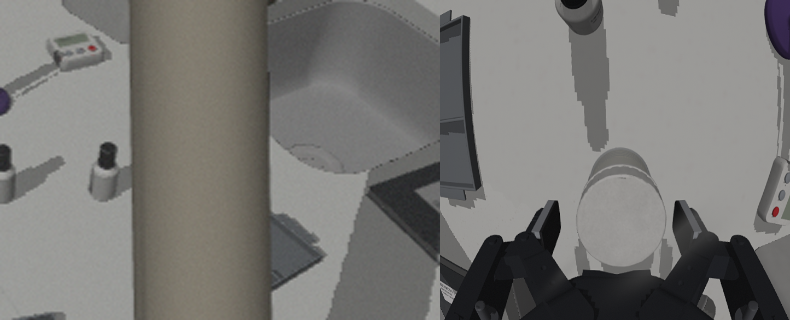

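The wrist view shows the cup at (620,220), centred between the open fingers, so I'll close on it.

apply_moves:
  series:
    - [3, 2, 1, 0, 0, 0, 1]
    - [0, 0, 0, 0, 0, 0, 0.6]
    - [0, 0, 0, 0, 0, 0, 0.5]
    - [0, 0, 0, 0, 0, 0, 0.5]
    - [0, 0, 0, 0, 0, 0, 0.5]
    - [0, 0, 0, 0, 0, 0, 0.5]
    - [0, 0, -20, 0, 0, 0, 0.5]
    - [0, 0, -40, 0, 0, 0, 0.5]
    - [0, 0, -40, 0, 0, 0, 0.5]
    - [0, 0, -20, 0, 0, 0, 0.5]
    - [0, 0, 0, 0, 0, 0, 0.5]
    - [0, 0, 0, 0, 0, 0, 0.5]
  grip_force: 30

```text
time_s: 5.0
position: [0.6723, -0.1915, 0.1335]
tool_rot: [[-0.102, 0.995, -0.002], [0.995, 0.102, 0.001], [0.001, -0.002, -1.0]]
ft_force: [0.1, 0.2, -0.2]
grip_width: 0.0612
gripper_force: 32.8
```

```bash
python3 go.py 5.9 .4592 -.1123 .136 .4592 -.1123 .0195
```

```text
t 5.0 pos [ 0.6723 -0.1915  0.1335] theta 5.83 tilt 0.15 w 0.061165529074015595 F [ 0.1  0.2 -0.2]
turn tool z: -0.07
shift after turn mm [ 100.7 -203.8   -2.5] to [ 0.4592 -0.1123  0.136 ]
shift after turn mm [  0.    0.  116.5] to [ 0.4592 -0.1123  0.0195]
```

apply_moves:
  series:
    - [16.8, -34, 0, 0, 0, 0, 0.5]
    - [16.8, -34, 0, 0, 0, 0, 0.5]
    - [16.8, -34, 0, 0, 0, 0, 0.5]
    - [16.8, -34, 0, 0, 0, 0, 0.5]
    - [16.8, -34, 0, 0, 0, 0, 0.5]
    - [16.7, -34, 0, 0, 0, 0, 0.5]
    - [0, 0, 30, 0, 0, 0, 0.5]
    - [0, 0, 30, 0, 0, 0, 0.5]
    - [0, 0, 20, 0, 0, 0, 0.5]
    - [0, 0, 10, 0, 0, 0, 0.5]
    - [0, 0, 0, 0, 0, 0, 0.5]
    - [0, 0, 0, 0, 0, 0, 0.5]

```text
time_s: 6.5
position: [0.46, -0.1124, 0.0456]
tool_rot: [[-0.102, 0.995, 0.001], [0.995, 0.102, -0.0], [-0.0, 0.001, -1.0]]
ft_force: [0.3, -0.4, 0.3]
grip_width: 0.0612
gripper_force: 33.0
```

```bash
python3 - <<'E'
from h import *
d=get_image("top");w=get_image("wrist")
a=cv2.resize(d["frame"][240:350,390:510],(360,330),interpolation=cv2.INTER_CUBIC)
cv2.imwrite("pics/g2.png",np.hstack([a,cv2.resize(w["frame"],(440,330))])[:,:,::-1])
E
python3 go.py 5.9 .4592 -.1123 .0195
```

```text
t 6.6 pos [ 0.46   -0.1124  0.0457] theta 5.83 tilt 0.07 w 0.06103261971145729 F [ 0.9  0.6 -1.2]
turn tool z: -0.07
shift after turn mm [ 0.2 -0.8 26.2] to [ 0.4592 -0.1123  0.0195]
```

View pics/g2.png

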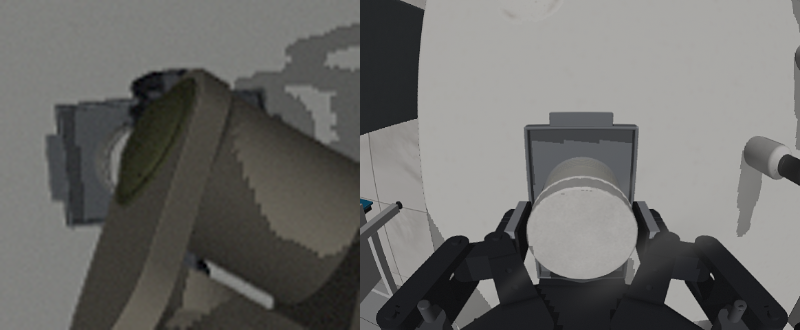

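The wrist view shows the cup centred across the short tray, with the bay around it. I'll lower it, release and lift.

apply_moves:
  series:
    - [0, -1, 14, 0, 0, 0, 0.5]
    - [0, 0, 8, 0, 0, 0, 0.5]
    - [0, 0, 4, 0, 0, 0, 0.5]
    - [0, 0, 0, 0, 0, 0, 0.5]
    - [0, 0, 0, 0, 0, 0, 0.75]
    - [0, 0, 0, 0, 0, 0, 1]
    - [0, 0, 0, 0, 0, 0, 1]
    - [0, 0, -15, 0, 0, 0, 1]
    - [0, 0, -40, 0, 0, 0, 1]
    - [0, 0, -50, 0, 0, 0, 1]
    - [0, 0, -40, 0, 0, 0, 1]
    - [0, 0, 0, 0, 0, 0, 1]

```text
time_s: 8.1
position: [0.4598, -0.1129, 0.1667]
tool_rot: [[-0.102, 0.995, 0.005], [0.995, 0.102, -0.003], [-0.003, 0.005, -1.0]]
ft_force: [-0.7, -1.3, -0.7]
grip_width: 0.0853
gripper_force: 0.0
```

```bash
python3 go.py 5.9 .6714 .1731 .165 .6714 .1731 .036 .6714 .1731 .165 .4671 -.1889 .165 .4671 -.1889 .039
```

```text
t 8.1 pos [ 0.4598 -0.1129  0.1667] theta 5.83 tilt 0.35 w 0.0852916939697414 F [-0.7 -1.3 -0.7]
turn tool z: -0.07
shift after turn mm [262.8 239.8   1.7] to [0.6714 0.1731 0.165 ]
shift after turn mm [  0.   0. 129.] to [0.6714 0.1731 0.036 ]
shift after turn mm [   0.    0. -129.] to [0.6714 0.1731 0.165 ]
shift after turn mm [-339.1 -240.4    0. ] to [ 0.4671 -0.1889  0.165 ]
shift after turn mm [  0.   0. 126.] to [ 0.4671 -0.1889  0.039 ]
```

apply_moves:
  series:
    - [37.5, 34.3, 0, 0, 0, 0, 1]
    - [37.5, 34.3, 0, 0, 0, 0, 1]
    - [37.5, 34.3, 0, 0, 0, 0, 1]
    - [37.5, 34.3, 0, 0, 0, 0, 1]
    - [37.5, 34.3, 0, 0, 0, 0, 1]
    - [37.5, 34.2, 0, 0, 0, 0, 1]
    - [37.8, 34.1, 0, 0, 0, 0, 1]
    - [0, 0, 0, 0, 0, 0, 1]
    - [0, 0, 0, 0, 0, 0, 1]

```text
time_s: 9.22
position: [0.6701, 0.1731, 0.1627]
tool_rot: [[-0.102, 0.995, -0.002], [0.995, 0.102, -0.0], [-0.0, -0.002, -1.0]]
ft_force: [-0.4, -1.0, 0.6]
grip_width: 0.0851
gripper_force: 0.0
```

```bash
python3 - <<'E'
from h import *
d=get_image("scene");w=get_image("wrist");t=get_image("top")
a=cv2.resize(d["frame"][130:310,180:400],(400,330),interpolation=cv2.INTER_CUBIC)
cv2.imwrite("pics/g3.png",np.hstack([a,cv2.resize(w["frame"],(400,330))])[:,:,::-1])
# check the placed cup
P=cloud(t);m=np.zeros((480,640),np.uint8);m[250:330,395:500]=abs(P[250:330,395:500,2]-.069)<.006
k,l,st,ce=cv2.connectedComponentsWithStats(m);i=1+st[1:,4].argmax();print(st[i],np.round(plane(t,ce[i],.069),4),np.median(P[l==i][:,2]))
E
python3 go.py 5.9 .6714 .1731 .036
```

```text
[423 281  29  29 658] [ 0.459  -0.1133  0.069 ] 0.0682231621765308
t 9.375 pos [0.6702 0.1724 0.1641] theta 5.76 tilt 0.03 w 0.08518298296595807 F [ 0.5 -0.6 -0.1]
turn tool z: -0.14
shift after turn mm [  0.6   1.2 128.1] to [0.6714 0.1731 0.036 ]
```

View pics/g3.png

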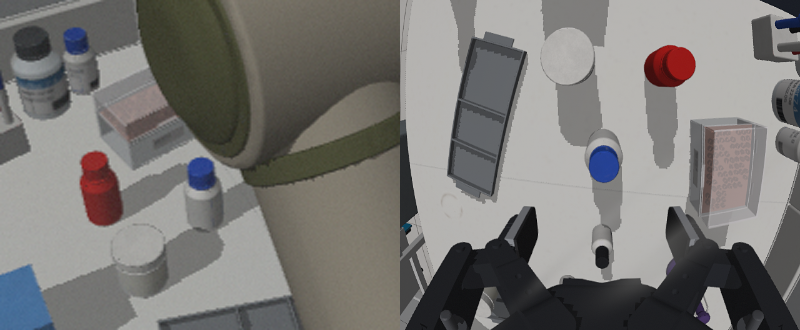

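The wrist view shows the blue-capped bottle laterally centred between the fingers, at (605,160), with the red one well aside at (668,65). The placed cup measures within 1 mm of its target. I'll descend and grip.

apply_moves:
  series:
    - [0.6, 1.2, 20, 0, 0, 0, 1]
    - [0, 0, 40, 0, 0, 0, 1]
    - [0, 0, 40, 0, 0, 0, 1]
    - [0, 0, 28, 0, 0, 0, 1]
    - [0, 0, 0, 0, 0, 0, 1]
    - [0, 0, 0, 0, 0, 0, 0.5]
    - [0, 0, 0, 0, 0, 0, 0.3]
    - [0, 0, 0, 0, 0, 0, 0.3]
    - [0, 0, 0, 0, 0, 0, 0.3]
    - [0, 0, 0, 0, 0, 0, 0.3]
    - [0, 0, 0, 0, 0, 0, 0.3]
    - [0, 0, 0, 0, 0, 0, 0.3]
  grip_force: 30

```text
time_s: 10.88
position: [0.6724, 0.1741, 0.0381]
tool_rot: [[-0.102, 0.995, 0.003], [0.995, 0.102, 0.0], [-0.0, 0.003, -1.0]]
ft_force: [-1.3, -0.3, 6.2]
grip_width: 0.0432
gripper_force: 29.9
```

```bash
python3 go.py 5.9 .6714 .1731 .160 .4671 -.1889 .160 .4671 -.1889 .04
```

```text
t 10.875 pos [0.6724 0.1741 0.0381] theta 5.83 tilt 0.16 w 0.04317533498578374 F [-1.3 -0.3  6.2]
turn tool z: -0.07
shift after turn mm [  -0.9   -1.1 -121.9] to [0.6714 0.1731 0.16  ]
shift after turn mm [-339.1 -240.4    0. ] to [ 0.4671 -0.1889  0.16  ]
shift after turn mm [  0.   0. 120.] to [ 0.4671 -0.1889  0.04  ]
```

The width reads 43 mm instead of 46 mm and there is an upward force, so the pads are catching the shoulder. I'll reopen and grip about 9 mm lower.

apply_moves:
  series:
    - [0, 0, 0, 0, 0, 0, 0.8]
    - [0, 0, 0, 0, 0, 0, 1]
    - [0, 0, 5, 0, 0, 0, 1]
    - [0, 0, 4, 0, 0, 0, 1]
    - [0, 0, 0, 0, 0, 0, 0.6]
    - [0, 0, 0, 0, 0, 0, 0.3]
    - [0, 0, 0, 0, 0, 0, 0.3]
    - [0, 0, 0, 0, 0, 0, 0.3]
    - [0, 0, 0, 0, 0, 0, 0.3]
    - [0, 0, 0, 0, 0, 0, 0.3]

```text
time_s: 12.12
position: [0.6719, 0.1742, 0.0274]
tool_rot: [[-0.102, 0.995, 0.001], [0.995, 0.102, 0.0], [-0.0, 0.001, -1.0]]
ft_force: [0.1, -0.3, 3.8]
grip_width: 0.0442
gripper_force: 30.9
```

```bash
python3 - <<'E'
from h import *
w=get_image("wrist");d=get_image("scene")
a=cv2.resize(d["frame"][150:290,230:350],(340,400),interpolation=cv2.INTER_CUBIC)
cv2.imwrite("pics/g4.png",np.hstack([a,cv2.resize(w["frame"][160:480,140:500],(450,400))])[:,:,::-1])
E
python3 go.py 5.9 .6714 .1731 .160 .4671 -.1889 .160 .4671 -.1889 .031
```

```text
t 12.225 pos [0.672  0.1742 0.0274] theta 5.83 tilt 0.04 w 0.04415980619277167 F [-0.6  0.3  3.2]
turn tool z: -0.07
shift after turn mm [  -1.    -0.7 -132.6] to [0.6714 0.1731 0.16  ]
shift after turn mm [-339.1 -240.4    0. ] to [ 0.4671 -0.1889  0.16  ]
shift after turn mm [  0.   0. 129.] to [ 0.4671 -0.1889  0.031 ]
```

View pics/g4.png

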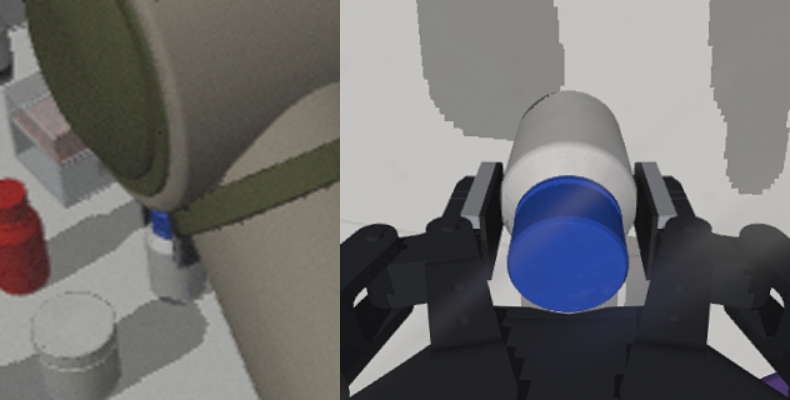

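The pads now sit on the bottle's straight body, right and left of the blue cap at (568,250). I'll lift and carry it.

apply_moves:
  series:
    - [0, 0, -10, 0, 0, 0, 0.3]
    - [0, 0, -30, 0, 0, 0, 0.3]
    - [0, 0, -40, 0, 0, 0, 0.3]
    - [0, 0, -40, 0, 0, 0, 0.3]
    - [-1, -1, -13, 0, 0, 0, 0.3]
    - [-34, -24, 0, 0, 0, 0, 0.3]
    - [-34, -24, 0, 0, 0, 0, 0.3]
    - [-34, -24, 0, 0, 0, 0, 0.3]
    - [-34, -24, 0, 0, 0, 0, 0.3]
    - [-34, -24, 0, 0, 0, 0, 0.3]
    - [-34, -24, 0, 0, 0, 0, 0.3]
    - [-34, -24, 0, 0, 0, 0, 0.3]

```text
time_s: 13.72
position: [0.5264, -0.0817, 0.1591]
tool_rot: [[-0.102, 0.995, -0.002], [0.995, 0.102, 0.001], [0.001, -0.002, -1.0]]
ft_force: [-0.4, 0.3, -0.9]
grip_width: 0.0443
gripper_force: 30.9
```

apply_moves:
  series:
    - [-34, -24, 0, 0, 0, 0, 0.3]
    - [-34, -24, 0, 0, 0, 0, 0.3]
    - [-33, -24, 0, 0, 0, 0, 0.3]
    - [0, 0, 0, 0, 0, 0, 0.3]
    - [0, 0, 30, 0, 0, 0, 0.3]
    - [0, 0, 40, 0, 0, 0, 0.3]
    - [0, 0, 20, 0, 0, 0, 0.3]
    - [0, 0, 0, 0, 0, 0, 0.3]
    - [0, 0, 0, 0, 0, 0, 0.3]

```text
time_s: 14.85
position: [0.4669, -0.1884, 0.0707]
tool_rot: [[-0.102, 0.995, 0.001], [0.995, 0.102, -0.0], [-0.0, 0.001, -1.0]]
ft_force: [0.6, -0.2, 0.2]
grip_width: 0.0438
gripper_force: 30.9
```

```bash
python3 - <<'E'
from h import *
w=get_image("wrist");d=get_image("top")
a=cv2.resize(d["frame"][240:350,390:510],(360,330),interpolation=cv2.INTER_CUBIC)
cv2.imwrite("pics/g5.png",np.hstack([a,cv2.resize(w["frame"],(440,330))])[:,:,::-1])
E
python3 go.py 5.9 .4671 -.1889 .031
```

```text
t 14.95 pos [ 0.467  -0.1886  0.071 ] theta 5.85 tilt 0.09 w 0.04436273130879787 F [ 1.  -0.2 -0.2]
turn tool z: -0.05
shift after turn mm [-0.3  0.1 40. ] to [ 0.4671 -0.1889  0.031 ]
```

View pics/g5.png

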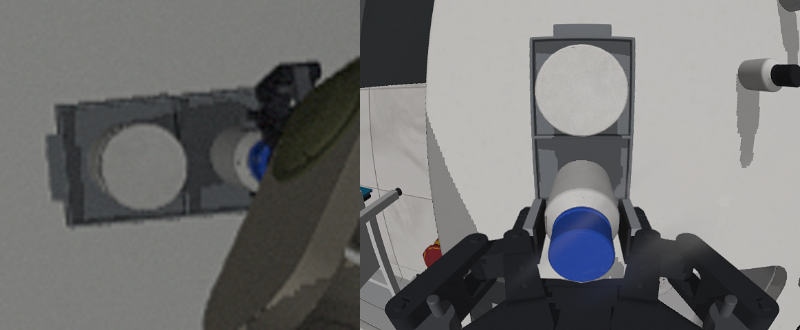

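The wrist view shows the cup upright in the large bay at (580,90) and the bottle over the smaller bay at (583,220). I'll lower and release it.

apply_moves:
  series:
    - [0, 0, 20, 0, 0, 0, 0.3]
    - [0, 0, 14, 0, 0, 0, 0.3]
    - [0, 0, 5.5, 0, 0, 0, 0.3]
    - [0, 0, 0, 0, 0, 0, 0.3]
    - [0, 0, 0, 0, 0, 0, 0.6]
    - [0, 0, 0, 0, 0, 0, 1]
    - [0, 0, 0, 0, 0, 0, 1]
    - [0, 0, -20, 0, 0, 0, 1]
    - [0, 0, -40, 0, 0, 0, 1]
    - [0, 0, -50, 0, 0, 0, 1]
    - [0, 0, -30, 0, 0, 10, 1]
    - [0, 0, 0, 0, 0, 10.3, 1]

```text
time_s: 16.45
position: [0.4673, -0.1891, 0.1731]
tool_rot: [[0.255, 0.967, 0.004], [0.967, -0.255, -0.003], [-0.002, 0.005, -1.0]]
ft_force: [-0.1, 0.5, -0.7]
grip_width: 0.0854
gripper_force: 0.0
```

```bash
python3 go.py -14.5 .6831 .0402 .165 .6831 .0402 .016 .6831 .0402 .15 .4758 .1823 .15 .4758 .1823 .019
```

```text
t 16.45 pos [ 0.4673 -0.1891  0.1731] theta -14.80 tilt 0.30 w 0.08536394562241403 F [-0.1  0.5 -0.7]
turn tool z: -0.30
shift after turn mm [276.  151.5   8.1] to [0.6831 0.0402 0.165 ]
shift after turn mm [  0.   0. 149.] to [0.6831 0.0402 0.016 ]
shift after turn mm [   0.    0. -134.] to [0.6831 0.0402 0.15  ]
shift after turn mm [  85.7 -236.3    0. ] to [0.4758 0.1823 0.15  ]
shift after turn mm [  0.   0. 131.] to [0.4758 0.1823 0.019 ]
```

apply_moves:
  series:
    - [46, 25.3, 0, 0, 0, -0.3, 1]
    - [46, 25.3, 0, 0, 0, 0, 1]
    - [46, 25.3, 0, 0, 0, 0, 1]
    - [46, 25.3, 0, 0, 0, 0, 1]
    - [46, 25.3, 0, 0, 0, 0, 1]
    - [46, 25, 8, 0, 0, 0, 1]
    - [0, 0, 0, 0, 0, 0, 1]
    - [0, 0, 40, 0, 0, 0, 1]
    - [0, 0, 0, 0, 0, 0, 1]
    - [0, 0, 0, 0, 0, 0, 1]

```text
time_s: 17.7
position: [0.6815, 0.0411, 0.1242]
tool_rot: [[0.245, 0.969, 0.002], [0.969, -0.245, -0.0], [0.0, 0.002, -1.0]]
ft_force: [-0.6, -0.3, 0.1]
grip_width: 0.0854
gripper_force: 0.0
```

```bash
python3 - <<'E'
from h import *
t=get_image("top");P=cloud(t)
for h,(x0,y0,x1,y1) in [(.069,(395,250,500,330)),(.099,(440,250,500,330))]:
    m=np.zeros((480,640),np.uint8);m[y0:y1,x0:x1]=abs(P[y0:y1,x0:x1,2]-h)<.007
    k,l,st,ce=cv2.connectedComponentsWithStats(m);i=1+st[1:,4].argmax();q=plane(t,ce[i],h)
    r=(q-[.4625,-.1446,0])*1000;c,s=.9947,.103;print(st[i],np.round(q,4),"tray xy mm",round(r[0]*c+r[1]*s,1),round(-r[0]*s+r[1]*c,1),np.median(P[l==i][:,2]))
w=get_image("wrist");cv2.imwrite("pics/g6.png",w["frame"][:,:,::-1])
E
python3 go.py -14.5 .6831 .0402 .011
```

```text
[423 282  29  28 659] [ 0.4591 -0.1134  0.069 ] tray xy mm -0.2 31.4 0.06823517573003057
[469 286  17  15 203] [ 0.4674 -0.1879  0.099 ] tray xy mm 0.4 -43.6 0.09802608903367083
t 17.8 pos [0.6818 0.0413 0.1246] theta -14.20 tilt 0.17 w 0.08546458136612445 F [-0.   0.2  0.5]
turn tool z: 0.30
shift after turn mm [ -0.7   1.6 113.6] to [0.6831 0.0402 0.011 ]
```

View pics/g6.png

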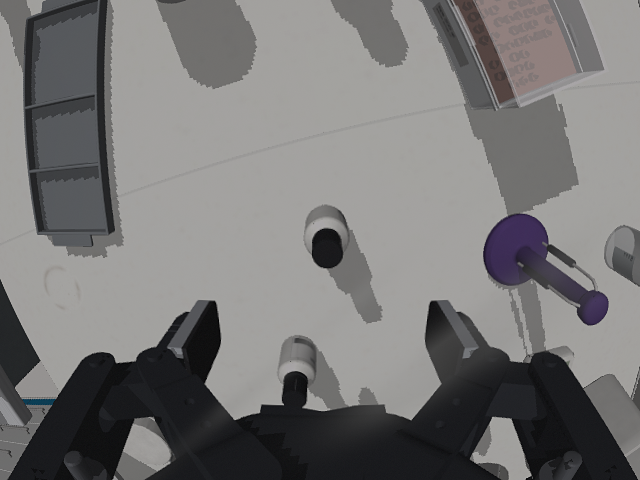

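The dropper sits laterally centred at (325,235), with the purple stand at (515,250) clear of the fingers. The short tray's parts are within about 1 mm of target. I'll grip.

apply_moves:
  series:
    - [-0.7, 1.6, 30, 0, 0, 0.3, 1]
    - [0, 0, 40, 0, 0, 0, 1]
    - [0, 0, 28, 0, 0, 0, 1]
    - [0, 0, 15, 0, 0, 0, 1]
    - [0, 0, 0, 0, 0, 0, 1]
    - [0, 0, 0, 0, 0, 0, 0.6]
    - [0, 0, 0, 0, 0, 0, 0.3]
    - [0, 0, 0, 0, 0, 0, 0.2]
    - [0, 0, 0, 0, 0, 0, 0.2]
    - [0, 0, 0, 0, 0, 0, 0.2]
    - [0, 0, 0, 0, 0, 0, 0.2]
    - [0, 0, 0, 0, 0, 0, 0.2]
  grip_force: 25

```text
time_s: 19.3
position: [0.6829, 0.0406, 0.0103]
tool_rot: [[0.25, 0.968, 0.001], [0.968, -0.25, -0.0], [0.0, 0.001, -1.0]]
ft_force: [0.2, 0.8, 5.8]
grip_width: 0.0302
gripper_force: 25.0
```

```bash
python3 go.py -14.5 .6831 .0402 .132 .4758 .1823 .132 .4758 .1823 .015
```

```text
t 19.3 pos [0.6829 0.0406 0.0103] theta -14.47 tilt 0.07 w 0.03018802135158904 F [0.2 0.8 5.8]
turn tool z: 0.03
shift after turn mm [  -0.4    0.3 -121.7] to [0.6831 0.0402 0.132 ]
shift after turn mm [  85.7 -236.3    0. ] to [0.4758 0.1823 0.132 ]
shift after turn mm [  0.   0. 117.] to [0.4758 0.1823 0.015 ]
```

apply_moves:
  series:
    - [0, 0, -12, 0, 0, 0, 0.2]
    - [0, 0, -30, 0, 0, 0, 0.2]
    - [0, 0, -40, 0, 0, 0, 0.2]
    - [0, 0, -40, 0, 0, 0, 0.2]
    - [14.3, -39.4, 0, 0, 0, 0, 0.2]
    - [14.3, -39.4, 0, 0, 0, 0, 0.2]
    - [14.3, -39.4, 0, 0, 0, 0, 0.2]
    - [14.3, -39.4, 0, 0, 0, 0, 0.2]
    - [14.3, -39.4, 0, 0, 0, 0, 0.2]
    - [13.8, -39, 0, 0, 0, 0, 0.2]
    - [0, 0, 0, 0, 0, 0, 0.2]

```text
time_s: 20.68
position: [0.4734, 0.1835, 0.1323]
tool_rot: [[0.247, 0.969, -0.0], [0.969, -0.247, 0.0], [0.0, -0.0, -1.0]]
ft_force: [0.7, -0.1, -0.5]
grip_width: 0.03
gripper_force: 24.9
```

apply_moves:
  series:
    - [0, 0, 30, 0, 0, 0, 0.2]
    - [0, 0, 40, 0, 0, 0, 0.2]
    - [0, 0, 15, 0, 0, 0, 0.2]
    - [0, 0, 0, 0, 0, 0, 0.2]
    - [0, 0, 0, 0, 0, 0, 0.2]

```text
time_s: 21.3
position: [0.4763, 0.1821, 0.0474]
tool_rot: [[0.25, 0.968, 0.002], [0.968, -0.25, 0.0], [0.001, 0.001, -1.0]]
ft_force: [-0.3, -0.4, -1.0]
grip_width: 0.0298
gripper_force: 24.9
```

```bash
python3 - <<'E'
from h import *
w=get_image("wrist");cv2.imwrite("pics/g7.png",w["frame"][:,:,::-1])
E
python3 go.py -14.5 .4758 .1823 .0135
```

```text
t 21.35 pos [0.4762 0.1821 0.0476] theta -14.48 tilt 0.11 w 0.030042483570621767 F [0.4 0.2 0.5]
turn tool z: 0.02
shift after turn mm [ 0.1 -0.4 34.1] to [0.4758 0.1823 0.0135]
```

View pics/g7.png

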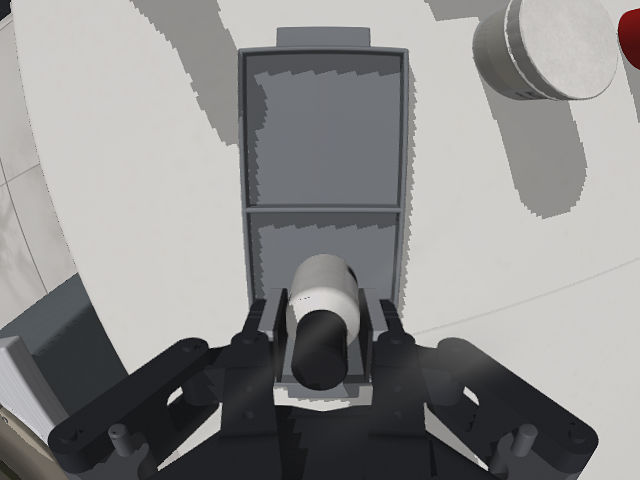

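The dropper hangs upright over the middle bay at (322,310), with the dividers clear. I'll lower it, half-open the fingers, rise, then open fully.

apply_moves:
  series:
    - [0, 0, 18, 0, 0, 0, 0.2]
    - [0, 0, 11, 0, 0, 0, 0.2]
    - [0, 0, 4.5, 0, 0, 0, 0.2]
    - [0, 0, 0, 0, 0, 0, 0.2]
    - [0, 0, 0, 0, 0, 0, 0.5]
    - [0, 0, 0, 0, 0, 0, 0.5]
    - [0, 0, -15, 0, 0, 0, 0.5]
    - [0, 0, -30, 0, 0, 0, 0.7]
    - [0, 0, -40, 0, 0, 0, 1]
    - [0, 0, -40, 0, 0, 0, 1]
    - [0, 0, 0, 0, 0, 0, 1]

```text
time_s: 22.72
position: [0.4766, 0.1825, 0.1409]
tool_rot: [[0.25, 0.968, 0.006], [0.968, -0.25, 0.001], [0.002, 0.006, -1.0]]
ft_force: [-0.1, -0.5, -0.6]
grip_width: 0.0854
gripper_force: 0.0
```

```bash
python3 go.py -14.5 .6298 -.0686 .132 .6298 -.0686 .011 .6298 -.0686 .132 .4605 .1233 .132 .4605 .1233 .0135
```

```text
t 22.725 pos [0.4766 0.1825 0.1409] theta -14.46 tilt 0.35 w 0.08543061877761515 F [-0.1 -0.5 -0.6]
turn tool z: 0.04
shift after turn mm [-204.8  211.2    8.9] to [ 0.6298 -0.0686  0.132 ]
shift after turn mm [  0.   0. 121.] to [ 0.6298 -0.0686  0.011 ]
shift after turn mm [   0.    0. -121.] to [ 0.6298 -0.0686  0.132 ]
shift after turn mm [ 143.4 -212.     0. ] to [0.4605 0.1233 0.132 ]
shift after turn mm [  0.    0.  118.5] to [0.4605 0.1233 0.0135]
```

apply_moves:
  series:
    - [-34.1, 35.2, 0, 0, 0, 0, 1]
    - [-34.1, 35.2, 0, 0, 0, 0, 1]
    - [-34.1, 35.2, 0, 0, 0, 0, 1]
    - [-34.1, 35.2, 0, 0, 0, 0, 1]
    - [-34.1, 35.2, 0, 0, 0, 0, 1]
    - [-34.3, 35.2, 0, 0, 0, 0, 1]
    - [0, 0, 0, 0, 0, 0, 1]
    - [0, 0, 0, 0, 0, 0, 1]

```text
time_s: 23.72
position: [0.628, -0.0684, 0.137]
tool_rot: [[0.25, 0.968, -0.002], [0.968, -0.25, 0.001], [0.0, -0.002, -1.0]]
ft_force: [0.5, 0.0, 0.1]
grip_width: 0.0855
gripper_force: 0.0
```

```bash
python3 - <<'E'
from h import *
t=get_image("top");P=cloud(t)
m=np.zeros((480,640),np.uint8);m[240:330,240:360]=abs(P[240:330,240:360,2]-.079)<.006
k,l,st,ce=cv2.connectedComponentsWithStats(m);i=1+st[1:,4].argmax();q=plane(t,ce[i],.079)
r=(q-[.4794,.1964,0])*1000;c,s=.968,-.25;print(st[i],np.round(q,4),"tray xy",round(r[0]*c+r[1]*s,1),round(-r[0]*s+r[1]*c,1))
E
python3 go.py -14.5 .6298 -.0686 .011
```

```text
[296 281   9   9  64] [0.4764 0.1809 0.079 ] tray xy 1.0 -15.8
t 23.775 pos [ 0.628  -0.0679  0.1374] theta -14.43 tilt 0.09 w 0.08561977657851887 F [-0.8 -0.2  0.2]
turn tool z: 0.07
shift after turn mm [ -0.2   1.9 126.4] to [ 0.6298 -0.0686  0.011 ]
```

apply_moves:
  series:
    - [0, 1.9, 35, 0, 0, 0, 1]
    - [0, 0, 45, 0, 0, 0, 1]
    - [0, 0, 30, 0, 0, 0, 1]
    - [0, 0, 16, 0, 0, 0, 1]
    - [0, 0, 0, 0, 0, 0, 1]
    - [0, 0, 0, 0, 0, 0, 0.6]
    - [0, 0, 0, 0, 0, 0, 0.3]
    - [0, 0, 0, 0, 0, 0, 0.2]
    - [0, 0, 0, 0, 0, 0, 0.2]
    - [0, 0, 0, 0, 0, 0, 0.2]
    - [0, 0, 0, 0, 0, 0, 0.2]
    - [0, 0, 0, 0, 0, 0, 0.2]

```text
time_s: 25.28
position: [0.6308, -0.0694, 0.0129]
tool_rot: [[0.25, 0.968, 0.001], [0.968, -0.25, -0.0], [-0.0, 0.001, -1.0]]
ft_force: [-2.2, 1.1, 6.1]
grip_width: 0.0298
gripper_force: 24.6
```

```bash
python3 go.py -14.5 .6298 -.0686 .132 .4605 .1233 .132 .4605 .1233 .0135
```

```text
t 25.275 pos [ 0.6308 -0.0694  0.0129] theta -14.47 tilt 0.06 w 0.029768951372045924 F [-2.2  1.1  6.1]
turn tool z: 0.03
shift after turn mm [   0.5   -1.1 -119.1] to [ 0.6298 -0.0686  0.132 ]
shift after turn mm [ 143.4 -212.     0. ] to [0.4605 0.1233 0.132 ]
shift after turn mm [  0.    0.  118.5] to [0.4605 0.1233 0.0135]
```

apply_moves:
  series:
    - [0, 0, -12, 0, 0, 0, 0.2]
    - [0, 0, -30, 0, 0, 0, 0.2]
    - [0, 0, -40, 0, 0, 0, 0.2]
    - [0, 0, -38, 0, 0, 0, 0.2]
    - [24.1, -35.5, 0, 0, 0, 0, 0.2]
    - [24.1, -35.5, 0, 0, 0, 0, 0.2]
    - [24.1, -35.5, 0, 0, 0, 0, 0.2]
    - [24.1, -35.5, 0, 0, 0, 0, 0.2]
    - [24.1, -35.5, 0, 0, 0, 0, 0.2]
    - [24.1, -35.5, 0, 0, 0, 0, 0.2]
    - [0, 0, 0, 0, 0, 0, 0.2]
    - [0, 0, 30, 0, 0, 0, 0.2]

```text
time_s: 26.78
position: [0.4623, 0.1238, 0.1038]
tool_rot: [[0.249, 0.968, 0.006], [0.968, -0.249, -0.0], [0.001, 0.006, -1.0]]
ft_force: [0.3, 0.0, -1.2]
grip_width: 0.0301
gripper_force: 25.0
```

apply_moves:
  series:
    - [0, 0, 30, 0, 0, 0, 0.2]
    - [0, 0, 20, 0, 0, 0, 0.2]
    - [0, 0, 0, 0, 0, 0, 0.2]
    - [0, 0, 0, 0, 0, 0, 0.2]

```text
time_s: 27.28
position: [0.4613, 0.1236, 0.053]
tool_rot: [[0.25, 0.968, 0.002], [0.968, -0.25, -0.0], [0.0, 0.002, -1.0]]
ft_force: [0.8, 0.4, 0.6]
grip_width: 0.0297
gripper_force: 25.0
```

```bash
python3 - <<'E'
from h import *
w=get_image("wrist");cv2.imwrite("pics/g8.png",w["frame"][:,:,::-1])
E
python3 go.py -14.5 .4605 .1233 .016
```

```text
t 27.325 pos [0.4613 0.1237 0.0531] theta -14.49 tilt 0.11 w 0.029847901214692163 F [-0.3 -0.1 -0.8]
turn tool z: 0.01
shift after turn mm [-0.6 -0.7 37.1] to [0.4605 0.1233 0.016 ]
```

View pics/g8.png

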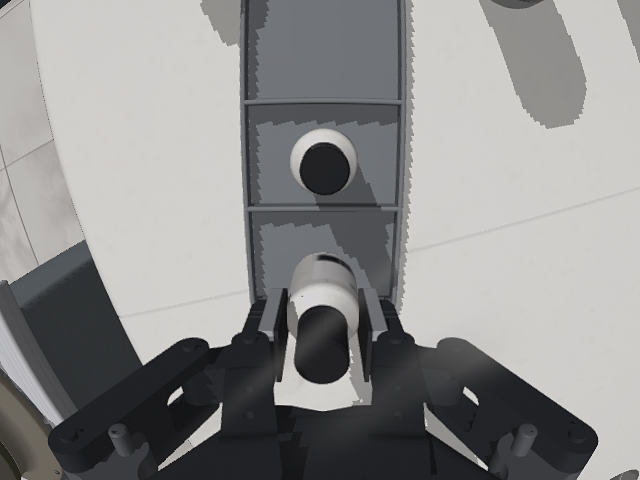

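The first dropper stands upright in the middle bay at (324,160), and the second hangs over the last bay at (323,310). I'll lower it and release the same way.

apply_moves:
  series:
    - [0, 0, 18, 0, 0, 0, 0.2]
    - [0, 0, 14, 0, 0, 0, 0.2]
    - [0, 0, 4.5, 0, 0, 0, 0.2]
    - [0, 0, 0, 0, 0, 0, 0.2]
    - [0, 0, 0, 0, 0, 0, 0.5]
    - [0, 0, 0, 0, 0, 0, 0.5]
    - [0, 0, -15, 0, 0, 0, 0.5]
    - [0, 0, -30, 0, 0, 0, 0.7]
    - [0, 0, -40, 0, 0, 0, 1]
    - [0, 0, -40, 0, 0, 0, 1]
    - [0, 0, 0, 0, 0, 0, 1]

```text
time_s: 28.7
position: [0.4617, 0.124, 0.1433]
tool_rot: [[0.25, 0.968, 0.006], [0.968, -0.25, 0.0], [0.002, 0.006, -1.0]]
ft_force: [-0.6, -0.9, -0.7]
grip_width: 0.0852
gripper_force: 0.0
```

```bash
python3 go.py -14.5 .6193 .277 .14 .6193 .277 .016 .6193 .277 .14 .4946 .2550 .14 .4946 .2550 .019
```

```text
t 28.7 pos [0.4617 0.124  0.1433] theta -14.46 tilt 0.35 w 0.08524735079454712 F [-0.6 -0.9 -0.7]
turn tool z: 0.04
shift after turn mm [187.6 114.3   3.3] to [0.6193 0.277  0.14  ]
shift after turn mm [  0.   0. 124.] to [0.6193 0.277  0.016 ]
shift after turn mm [   0.    0. -124.] to [0.6193 0.277  0.14  ]
shift after turn mm [ -52.5 -115.2    0. ] to [0.4946 0.255  0.14  ]
shift after turn mm [  0.   0. 121.] to [0.4946 0.255  0.019 ]
```

apply_moves:
  series:
    - [37.5, 22.9, 0, 0, 0, 0, 1]
    - [37.5, 22.9, 0, 0, 0, 0, 1]
    - [37.5, 22.9, 0, 0, 0, 0, 1]
    - [37.5, 22.9, 0, 0, 0, 0, 1]
    - [37.6, 22.7, 3, 0, 0, 0, 1]
    - [0, 0, 0, 0, 0, 0, 1]
    - [0, 0, 30, 0, 0, 0, 1]
    - [0, 0, 0, 0, 0, 0, 1]
    - [0, 0, 0, 0, 0, 0, 1]

```text
time_s: 29.82
position: [0.618, 0.2767, 0.1084]
tool_rot: [[0.25, 0.968, 0.001], [0.968, -0.25, 0.0], [0.0, 0.001, -1.0]]
ft_force: [0.1, -0.8, -0.3]
grip_width: 0.0853
gripper_force: 0.0
```

```bash
python3 - <<'E'
from h import *
w=get_image("wrist");cv2.imwrite("pics/g9.png",w["frame"][:,:,::-1])
E
python3 go.py -14.5 .6193 .277 .016
```

```text
t 29.875 pos [0.6183 0.2768 0.1088] theta -14.49 tilt 0.09 w 0.08584613309427232 F [-0.3  0.3  0.8]
turn tool z: 0.01
shift after turn mm [ 0.4  1.  92.8] to [0.6193 0.277  0.016 ]
```

View pics/g9.png

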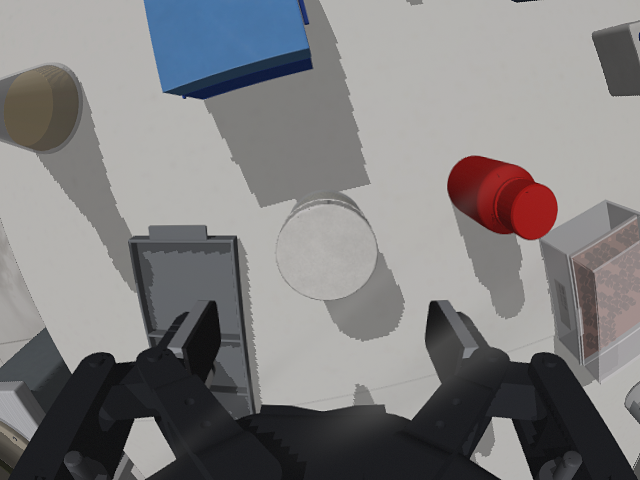

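The cup is centred at (327,245), and the red bottle at (500,200) and blue box at (235,50) are clear. I'll grip and lift.

apply_moves:
  series:
    - [0.4, 1, 30, 0, 0, 0, 1]
    - [0, 0, 35, 0, 0, 0, 1]
    - [0, 0, 20, 0, 0, 0, 1]
    - [0, 0, 8, 0, 0, 0, 1]
    - [0, 0, 0, 0, 0, 0, 1]
    - [0, 0, 0, 0, 0, 0, 0.6]
    - [0, 0, 0, 0, 0, 0, 0.5]
    - [0, 0, 0, 0, 0, 0, 0.5]
    - [0, 0, 0, 0, 0, 0, 0.5]
    - [0, 0, 0, 0, 0, 0, 0.5]
    - [0, 0, 0, 0, 0, 0, 0.5]
  grip_force: 30

```text
time_s: 31.25
position: [0.6197, 0.2774, 0.0161]
tool_rot: [[0.25, 0.968, 0.003], [0.968, -0.25, 0.001], [0.001, 0.002, -1.0]]
ft_force: [-0.3, 0.6, 5.5]
grip_width: 0.0608
gripper_force: 33.0
```

```bash
python3 go.py -14.5 .6193 .277 .13 .4946 .2550 .13
```

```text
t 31.25 pos [0.6197 0.2774 0.0161] theta -14.47 tilt 0.15 w 0.06081583118583632 F [-0.3  0.6  5.5]
turn tool z: 0.03
shift after turn mm [  -0.5   -0.3 -113.9] to [0.6193 0.277  0.13  ]
shift after turn mm [ -52.5 -115.2    0. ] to [0.4946 0.255  0.13  ]
```

apply_moves:
  series:
    - [0, 0, -10, 0, 0, 0, 0.5]
    - [0, 0, -30, 0, 0, 0, 0.5]
    - [0, 0, -40, 0, 0, 0, 0.5]
    - [0, 0, -30, 0, 0, 0, 0.5]
    - [-13.3, -28.9, 0, 0, 0, 0, 0.5]
    - [-13.3, -28.9, 0, 0, 0, 0, 0.5]
    - [-13.2, -28.9, 0, 0, 0, 0, 0.5]
    - [-13.2, -28.8, 0, 0, 0, 0, 0.5]
    - [0, 0, 0, 0, 0, 0, 0.5]
    - [0, 0, 40, 0, 0, 0, 0.5]
    - [0, 0, 25, 0, 0, 0, 0.5]
    - [0, 0, 0, 0, 0, 0, 0.5]

```text
time_s: 32.75
position: [0.4939, 0.2545, 0.0585]
tool_rot: [[0.25, 0.968, -0.003], [0.968, -0.25, -0.001], [-0.001, -0.003, -1.0]]
ft_force: [-0.2, 0.3, 0.4]
grip_width: 0.0611
gripper_force: 32.9
```

```bash
python3 - <<'E'
from h import *
w=get_image("wrist");cv2.imwrite("pics/g10.png",w["frame"][:,:,::-1])
E
python3 go.py -14.5 .4946 .255 .0193
```

```text
t 32.8 pos [0.4946 0.2548 0.0598] theta -14.48 tilt 0.02 w 0.061084342654732476 F [-0.6 -0.3 -0.3]
turn tool z: 0.02
shift after turn mm [ 0.2 -0.  40.5] to [0.4946 0.255  0.0193]
```

View pics/g10.png

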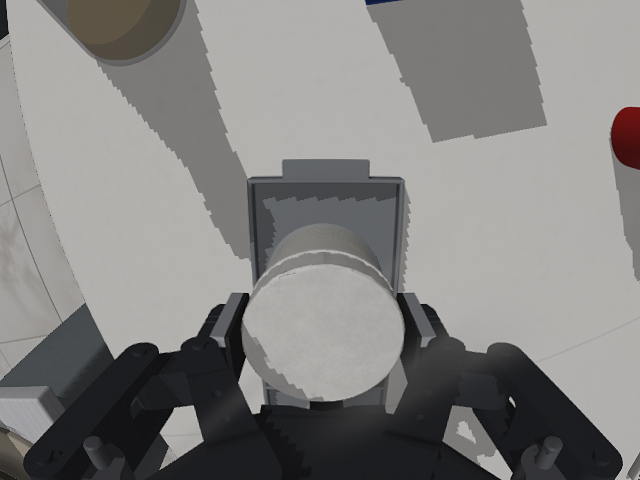

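The cup is centred over the large bay at (325,330), with the flask at (120,30) well clear. I'll lower, release and lift.

apply_moves:
  series:
    - [0, 0, 20, 0, 0, 0, 0.5]
    - [0, 0, 14, 0, 0, 0, 0.5]
    - [0, 0, 6, 0, 0, 0, 0.5]
    - [0, 0, 0, 0, 0, 0, 0.5]
    - [0, 0, 0, 0, 0, 0, 0.75]
    - [0, 0, 0, 0, 0, 0, 1]
    - [0, 0, 0, 0, 0, 0, 1]
    - [0, 0, -15, 0, 0, 0, 1]
    - [0, 0, -40, 0, 0, 0, 1]
    - [0, 0, -50, 0, 0, 0, 1]
    - [0, 0, -50, 0, 0, 0, 1]
    - [0, 0, 0, 0, 0, 0, 1]

```text
time_s: 34.3
position: [0.4955, 0.2552, 0.1795]
tool_rot: [[0.25, 0.968, 0.009], [0.968, -0.25, 0.002], [0.004, 0.008, -1.0]]
ft_force: [0.1, -0.6, -0.0]
grip_width: 0.0851
gripper_force: 0.0
```

apply_moves:
  series:
    - [-40, 0, 0, 0, 0, 0, 1]
    - [-50, 0, 0, 0, 0, 0, 1]
    - [-50, 0, 0, 0, 0, 0, 1]
    - [-50, 0, 0, 0, 0, 0, 1]
    - [-50, 0, 0, 0, 0, 0, 1]
    - [-40, 0, 0, 0, 0, 0, 1]
    - [-40, 0, 0, 0, 0, 0, 1]
    - [-40, 0, 0, 0, 0, 0, 1]
    - [0, 0, 0, 0, 0, 0, 1]
    - [0, 0, 0, 0, 0, 0, 1]

```text
time_s: 35.55
position: [0.4038, -0.0934, 0.1745]
tool_rot: [[0.25, 0.968, -0.0], [0.968, -0.25, 0.001], [0.0, -0.0, -1.0]]
ft_force: [1.0, 0.5, -0.1]
grip_width: 0.0854
gripper_force: 0.0
```

Run:
```python
from h import *
t=get_image("top");P=cloud(t)
def chk(n,h,box,o,yaw):
    x0,y0,x1,y1=box;m=np.zeros((480,640),np.uint8);m[y0:y1,x0:x1]=abs(P[y0:y1,x0:x1,2]-h)<.005
    k,l,st,ce=cv2.connectedComponentsWithStats(m);c,s=np.cos(np.radians(yaw)),np.sin(np.radians(yaw))
    for i in range(1,k):
        if st[i,4]>25:
            q=plane(t,ce[i],h);r=(q[:2]-o)*1000;print(n,st[i,2:],"tray xy",round(r[0]*c+r[1]*s,1),round(-r[0]*s+r[1]*c,1),"z %.3f"%np.median(P[l==i][:,2]))
T3=([.4794,.1964],-14.5);T2=([.4625,-.1446],5.9)
b3=(235,235,365,330);b2=(395,250,500,330)
chk("cup3",.069,b3,*T3);chk("dr3",.079,b3,*T3);chk("cup2",.069,b2,*T2);chk("reag",.099,b2,*T2)
cv2.imwrite("pics/end.png",t["frame"][:,:,::-1])
print(telemetry.observe()["position"])
```

```text
cup3 [ 29  28 634] tray xy -1.0 60.2 z 0.068
dr3 [ 9  9 65] tray xy 0.8 -15.8 z 0.078
dr3 [ 9  9 63] tray xy 0.5 -75.4 z 0.078
cup2 [ 29  29 626] tray xy 0.3 31.6 z 0.068
cup2 [18 13 73] tray xy 12.1 -36.2 z 0.069
reag [ 17  15 184] tray xy 1.0 -44.8 z 0.098
[ 0.40391041 -0.09311802  0.1745656 ]
```

View pics/end.png

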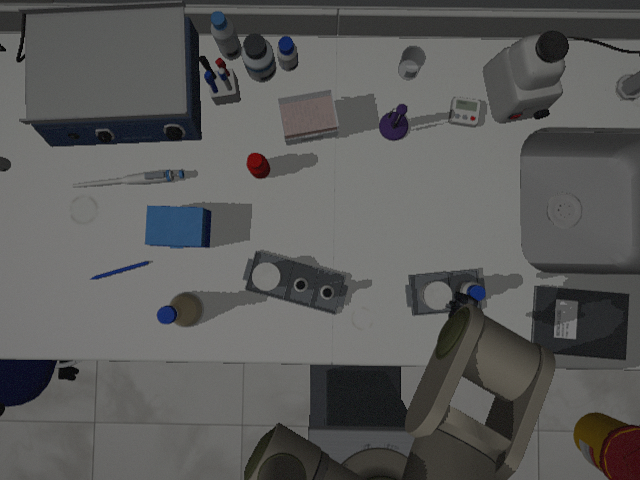

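The top view shows both kits filled and upright: cup (266,277) with droppers (301,285) and (327,293), and cup (436,296) with the reagent bottle (475,293). The flask and blue box have not moved, and the gripper hovers clear of everything.

```bash
python3 -c "
from rig import env
print(env.close_job())"
```

```text
the job is handed in; nothing more can be done
None
```

Both kits are made up and the job is handed in at about 36 s; the last camera check put all five items upright in their bays within 2 mm of target, though the hand-in returned no verdict.

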